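# Dose the boiler pot and hold the fill lever in the green

### The job

Lower the blue treatment ball gently into the dosing pot and let it go there, without dropping or banging it in. Then press the fill valve's black paddle down until its lever is level and the pointer is in the green band, never pressing it on into the red, and keep holding it there: finish while still holding the lever against its spring. Do not press the lever before the ball is in, and leave everything else where it is.

Things in the scene. Friction and masses are not known exactly. Their poses are not given: they have to be found in the camera images.
- dose_ball: blue solid treatment ball, a rigid sphere 52 mm in diameter, 80 to 170 g; origin at its centre. It rests in a black rubber ring (44 mm outside, 12 mm high, fixed to the tiles), its centre 32.5 mm above the tiles
- pot: open round metal dosing pot fixed to the tiles: 140 mm outside diameter, 130 mm inside diameter, 76 mm high, floor 6 mm thick, so 70 mm deep inside; origin at the centre of its underside, z up. A ball lying on its floor has its centre 32 mm above the tiles. A short brass stub (30 mm) stands out low on its side
- pot_rim (a point): centre of the pot's mouth, level with the rim, 76 mm above the tiles
- fill_valve: fill valve fixed to the tiles: grey base plate 110 x 120 mm, brass body, and a rocker lever on a level pivot 75 mm above the tiles. Origin under the pivot at tile level; the pivot runs along its x axis. The lever lies along its y axis: black paddle on the +y side, pointer on the -y side, the pointer running in front (+x) of a white upright plate (its top 110 mm above the tiles) that has a green band at pivot height and a red zone above it
- paddle_top (a point): centre of the top face of the black paddle (44 mm across the lever, 50 mm along it, 12 mm thick), where to press from above; 85 mm from the pivot along the lever and 6 mm above the lever's centre line. Moves with the lever: about 102 mm above the tiles at rest, 81 mm when the lever is level
- fill_lever (a joint): angle of the spring-return lever, rad: 0 at rest (paddle tilted 0.25 rad up), growing as the paddle is pressed down, 0.25 when the lever is level, stop at 0.50. The pointer is in the green band from 0.18 to 0.32 (paddle within about 6 mm of the level height); the red zone starts at 0.39 (paddle 12 mm below level). Spring: about 2.3 N on the paddle to start it, 7 N at level, 9.5 N at the red zone; it springs back when let go
- float_ball: orange spare float ball, a sphere 52 mm in diameter, about 60 g, in the other identical rubber ring (ball centre 32.5 mm above the tiles); origin at its centre. Leave alone
- spanner: chrome adjustable spanner lying flat, 185 mm long, 48 mm wide at the head, 12 mm thick; origin underneath, 85 mm from the handle's end, x axis towards the jaws. Leave alone
- screwdriver: blue-handled screwdriver lying flat, about 200 mm long; x axis from handle to tip. Leave alone
- bleed_keys: steel ring, 41 mm across, with three bleed keys fanned out along its x axis, 80 mm long in all, 8 mm high; origin at the centre of the ring. Leave alone
- fuse_cover: black plastic fuse box cover, 100 x 170 x 35 mm (its x, y, z); origin at the centre of its underside. Leave alone
- sealant_jar: closed jar with a red cap, 68 mm in diameter, 75 mm tall; origin at the centre of its underside. Leave alone

How it is judged:
By the outcome, as a careful person would: the job done as asked, in the order asked, and still so for the second after the job is handed in, while the arm keeps its last pose, push and grip.
It also fails if it takes over 64 s, if anything falls off the work surface, if the arm or the gripper's body presses on something with over 40 N, if the wrist force passes 120 N, or if a joint passes its speed limit or range.

### The arm

A 6-joint arm with a two-finger parallel gripper is mounted at the origin on the work surface. World frame = base frame: x ahead of the robot, y to its left, z up, the work surface at z = 0. Lengths are in m, angles in rad, forces in N, time in s.
With the tool pointing down it reaches from about 0.3 to 0.75 m from the base axis. Payload 8.5 kg.
Tool frame: the origin (TCP) lies between the finger pads; the fingertips stand 22 mm ahead of it and the grasp point (between the pads) lies 3 mm ahead of it (arm.finger_overhang is the distance from the TCP to the fingertips, in m); x points along the fingers, y is the direction in which the jaws open and shut, and the axes are right-handed (so a half turn about x gives the same grasp; the last joint's range is limited). The gripper opens to 88 mm and grips with 3 to 60 N. Pads are 18 mm wide; open, the fingers measure 123 mm over their backs; the gripper's body (75 mm by 187 mm) begins 45 mm behind the grasp point.
Start: joints at [-1.338, 0.381, 1.297, -0, 1.464, -0.215], TCP at [0.238, -0.496, 0.261] pointing down, gripper open.
Joint ranges: [-3.11, 3.11], [-0.89, 2.33], [0.22, 2.48], [-1.42, 4.56], [0.17, 2.85], [-2.88, 2.88]. Speed limits (rad/s): [2.39, 2.39, 3.14, 3.14, 3.14, 3.14].

### API

Orientations are given as a unit quaternion [x, y, z, w].
In Python, from workcell import read_state, eyes, arm gives the robot as it stands.
- The arm moves only by the tool arm_command, never from a script. Its argument "plan" is a list of rows, each a list of 6 numbers: the shift along the tool's x, y, z in m, then the turn, a rotation vector about the tool's x, y, z in rad. A call has 1 to 5 rows; each row shifts and turns the commanded pose from where the row before left it, along the tool's axes as they then stand; what a row does not reach is not made up. A row lasts 1/12 s, in which the tool goes at most 41.7 mm and 7.16 degrees, less where a joint would pass 70% of its speed; a pose out of reach is approached as far as the arm can. A call is refused whole if a number of a shift passes 0.0417 or a number of a turn 0.125, either way. A call with a gripper value outside its range is refused whole. "fingers" is the finger opening in m, from 0 to 0.0881, set as the call begins (left out, the last holds). The fingers move at their own pace and stop on an object; "newtons" is the grip in N (left out, the last holds). Time passes only in rows, so rows that do not move let the fingers close. It gives the time, the measured TCP pose, the force and the opening at its end, in the units of the state.
- read_state(): the state, without advancing time (a new reading comes with each control period).
- eyes.get_image(name): name is "scene" or "top" or "wrist"; returns (picture, depth): 384x512x3 uint8, red, green, blue; 384x512 float32, m along the optical axis (not along the pixel's ray), 0 where there is no reading.
- eyes.calibration(name): a dict with "vertical_fov" (degrees; the focal length in pixels is half the picture's height over the tangent of half this angle, whatever the lens; pixels are square), "cx", "cy" (the principal point, pixels), "extrinsics" (4x4, takes a point from camera to world coordinates). Camera axes: x right, y down, z forward; pixel columns grow to the right and rows downward; lengths in m; the calibration is good to about 2 mm. A picture is of the moment at which its call begins: read the wrist's pose just before it. calibration takes no time and is no camera call; for the wrist camera it gives the pose at the moment of the call.
- arm.finish_job(): hands the job in, once; it reports no verdict.
The state is a dict: "time": time; "qpos": joint angles; "qd": joint speeds; "joint_efforts": joint torques, N m; "tool_pos": TCP position; "tcp_rot": TCP orientation; "contact_force": force on the tool from outside, world axes, zero at the start; "torque": the same for the moment, N m; "width": finger opening in m.
Only numpy, scipy, OpenCV 4.12 (cv2) and the standard library are available. Lean on these libraries where they do the work, as an engineer would, in place of code of your own. Each camera call takes 0.05 s, during which the arm holds its last target. There are 200 camera calls.

## Working session

There is one attempt and no reset: what is moved stays moved. The work goes in short steps, Python scripts to look and compute and a tool call to move; the robot and the scene stay as the last step left them, time stands still between calls to the robot, and variables do not carry over. Pictures are saved under pics/ and viewed, about 8 in all and at most 12, crops included, and the job is handed in when it is done.

Besides the shell and the picture viewer there is one more tool, called by a JSON object that holds its "fn" and its "kwargs", one argument or row to a line. arm_command: Moves the arm, as the interface text tells. Its arguments: {"type":"object","properties":{"plan":{"type":"array","items":{"type":"array","items":{"type":"number"}}},"fingers":{"type":"number"},"newtons":{"type":"number"}},"required":["plan"]}

```bash
mkdir -p pics
cat > h.py <<'E'
import numpy as np, cv2
from workcell import read_state, eyes, arm
def cap(n):
    c=eyes.calibration(n); p,d=eyes.get_image(n); return p,d,c
def cloud(d,c):
    h,w=d.shape; f=h/2/np.tan(np.radians(c["vertical_fov"])/2)
    v,u=np.mgrid[:h,:w]; P=np.stack([(u-c["cx"])/f*d,(v-c["cy"])/f*d,d],-1)
    E=np.array(c["extrinsics"]); return P@E[:3,:3].T+E[:3,3]
def save(p,n): cv2.imwrite("pics/"+n,p[:,:,::-1])
E
python3 - <<'E'
from h import *
for n in("top","scene"):
    p,d,c=cap(n); save(p,n+"0.png"); np.savez(n+"0.npz",p=p,d=d,P=cloud(d,c))
    print(n,c)
print(read_state())
E
```

```text
top {'vertical_fov': 44.06569043887859, 'cx': 259.06982294015194, 'cy': 190.10530297916415, 'extrinsics': array([[-0.02854625, -0.99730065,  0.06764997,  0.45340985],
       [-0.99958623,  0.02824153, -0.00545661,  0.02581092],
       [ 0.00353134, -0.06777774, -0.9976942 ,  1.19527471],
       [ 0.        ,  0.        ,  0.        ,  1.        ]])}
scene {'vertical_fov': 52.90738395013791, 'cx': 251.08768703827354, 'cy': 190.64624038561644, 'extrinsics': array([[-0.72471755,  0.42449452, -0.54276041,  1.15463328],
       [ 0.68888929,  0.42956731, -0.58386939,  0.71352388],
       [-0.01469723, -0.79704224, -0.6037447 ,  0.78977389],
       [ 0.        ,  0.        ,  0.        ,  1.        ]])}
{'time': 0.1, 'qpos': array([-1.33831639e+00,  3.81115853e-01,  1.29816954e+00,  2.44126942e-05,
        1.46361391e+00, -2.15287806e-01]), 'qd': array([ 0.00131356, -0.00089705, -0.00209356, -0.00048748,  0.00071176,
       -0.00213388]), 'joint_efforts': array([ 4.63132368e-03, -4.38648748e+01, -2.24911737e+01,  7.15035223e-02,
        3.42387124e-02, -5.92583092e-05]), 'tool_pos': array([ 0.23807958, -0.49554456,  0.26021156]), 'tcp_rot': array([ 0.68946384,  0.15745168, -0.68945462,  0.15652763]), 'contact_force': array([-0.35035856,  0.50251415,  0.29564695]), 'torque': array([0.04731399, 0.01132399, 0.0062331 ]), 'width': 0.08781434437114294}
```

View pics/top0.png

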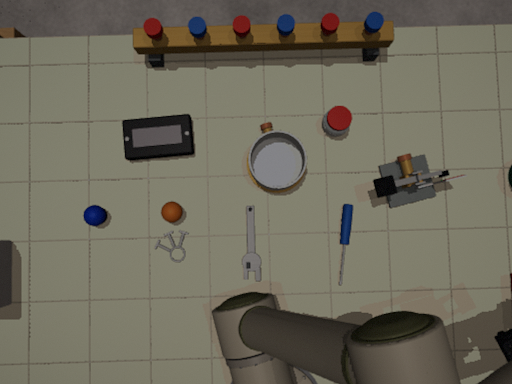

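View pics/scene0.png

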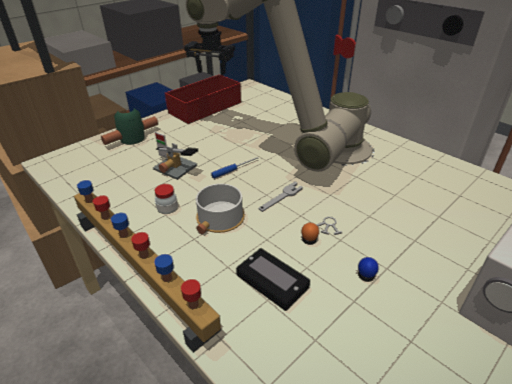

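The top view shows the blue ball at (95,216), the orange ball at (172,212), the pot at (277,162), and the valve at about (410,180) with its black paddle at (385,187). The lever points left in the image and nothing sits close to the blue ball.

Run:
```python
from h import *
z=np.load("top0.npz"); p=z["p"].astype(int);d=z["d"];P=z["P"]
v,u=np.mgrid[:384,:512]
def box(a,b,c,e): return (u>=a)&(u<=b)&(v>=c)&(v<=e)&(d>0)
r,g,b=p[...,0],p[...,1],p[...,2]
def sph(m,R=.026):
    from scipy.optimize import least_squares
    Q=P[m]; s=least_squares(lambda c:np.linalg.norm(Q-c,axis=1)-R,Q.mean(0)-[0,0,.02],loss='soft_l1',f_scale=.002)
    return s.x, m.sum(), np.sqrt(np.mean(s.fun**2))
print("blue",sph(box(75,115,195,235)&(b>r+40)&(P[...,2]>.02)))
print("orange",sph(box(150,195,190,235)&(r>b+60)&(P[...,2]>.02)))
m=box(235,320,120,205)&(P[...,2]>.07)&(P[...,2]<.085)
(x,y),R=cv2.minEnclosingCircle(P[m][:,:2].astype(np.float32)); print("pot",x,y,R,m.sum())
A=np.c_[2*P[m][:,:2],np.ones(m.sum())];s=np.linalg.lstsq(A,(P[m][:,:2]**2).sum(1),rcond=None)[0];print(s)
print("tiles z",np.median(P[box(200,230,60,100)][:,2]))
m=box(370,400,172,202)&(P[...,2]>.085)&(p.sum(-1)<150)
Q=P[m];print("paddle",m.sum(),Q.mean(0),Q.min(0),Q.max(0),cv2.minAreaRect(Q[:,:2].astype(np.float32)))
m=box(365,470,150,215)&(P[...,2]>.06)
Q=P[m];print("valve high",cv2.fitLine(Q[:,:2].astype(np.float32),cv2.DIST_L1,0,.01,.01).ravel(),Q.min(0),Q.max(0))
m=box(365,470,145,215)&(P[...,2]>.003)&(P[...,2]<.02)
print("base",cv2.minAreaRect(P[m][:,:2].astype(np.float32)))
cv2.imwrite("pics/v.png",cv2.resize(z["p"][140:220,350:470,::-1],None,fx=6,fy=6,interpolation=cv2.INTER_CUBIC))
```

```text
blue (array([0.48132151, 0.42321347, 0.03221532]), np.int64(317), np.float64(0.00173123124656633))
orange (array([0.48484296, 0.23449656, 0.03223141]), np.int64(304), np.float64(0.0016727691002055315))
pot 0.6017171740531921 -0.026499968022108078 0.06993260979652405 388
[ 0.60144376 -0.02635645 -0.35793135]
tiles z 0.00016952829961236482
paddle 380 [ 0.52797905 -0.27128093  0.10275458] [ 0.5034211  -0.30156413  0.08992853] [ 0.55212145 -0.24467863  0.11285049] ((0.5284002423286438, -0.27363839745521545), (0.043246667832136154, 0.05162511393427849), 12.954276084899902)
valve high [ 0.16762695 -0.9858505   0.5368143  -0.31750697] [ 0.5034211 -0.4588865  0.060016 ] [ 0.56394449 -0.24467863  0.11665091]
base ((0.5489270687103271, -0.38169634342193604), (0.2691486179828644, 0.17749512195587158), 88.37220001220703)
```

View pics/v.png

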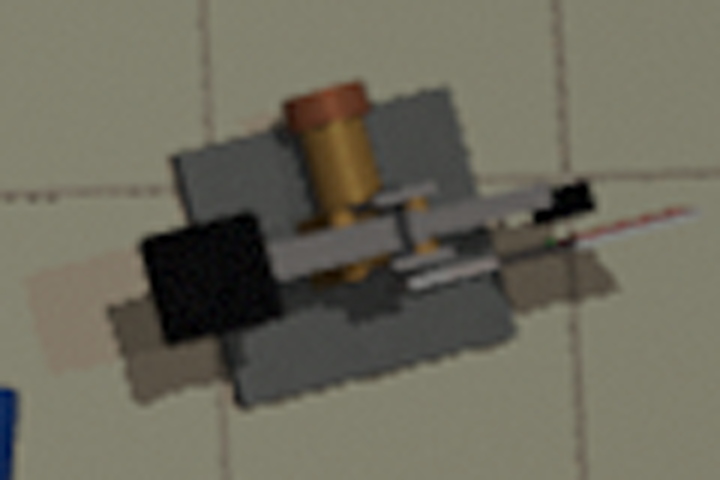

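The zoomed view shows the lever tilted along the expected line, with the paddle top centred near zoomed pixel (212,278) and the pointer plate on its far side. The paddle is clear from above. Next I work out the tool axes and the shift to the ball.

```bash
cat >> h.py <<'E'
from scipy.spatial.transform import Rotation as Ro
def togo(*t):
    s=read_state(); R=Ro.from_quat(s["tcp_rot"]).as_matrix()
    dw=np.array(t)-s["tool_pos"]
    print("t",round(s["time"],2),"tcp",s["tool_pos"].round(4),"F",s["contact_force"].round(1),"w",round(s["width"],4),"tool shift mm",(R.T@dw*1000).round(1),"jaw deg",np.degrees(np.arctan2(R[1,1],R[0,1])).round(1),"x",R[:,0].round(3))
E
python3 -c "
from h import *
togo(.481,.423,.261)
s=read_state();print(Ro.from_quat(s['tcp_rot']).as_matrix().round(3))"
```

```text
t 0.1 tcp [ 0.2381 -0.4955  0.2602] F [-0.4  0.5  0.3] w 0.0878 tool shift mm [ 3.000e-01 -7.228e+02 -6.167e+02] jaw deg -64.3 x [-0.     0.001 -1.   ]
[[-0.     0.433 -0.901]
 [ 0.001 -0.901 -0.433]
 [-1.    -0.001 -0.   ]]
```

{"fn": "arm_command", "kwargs": {
  "plan": [
    [0, -0.028, -0.024, 0, 0, 0],
    [0, -0.028, -0.024, 0, 0, 0],
    [0, -0.028, -0.024, 0, 0, 0],
    [0, -0.028, -0.024, 0, 0, 0],
    [0, -0.028, -0.024, 0, 0, 0]
  ],
  "fingers": 0.085
}}

```text
time: 0.52
tool_pos: [0.2857, -0.3158, 0.2604]
tcp_rot: [-0.689, -0.157, 0.69, -0.157]
contact_force: [0.5, 0.3, 0.9]
width: 0.0849
```

{"fn": "arm_command", "kwargs": {
  "plan": [
    [0, -0.028, -0.024, 0, 0, 0],
    [0, -0.028, -0.024, 0, 0, 0],
    [0, -0.028, -0.024, 0, 0, 0],
    [0, -0.028, -0.024, 0, 0, 0],
    [0, -0.028, -0.024, 0, 0, 0]
  ]
}}

```text
time: 0.93
tool_pos: [0.3331, -0.1376, 0.2607]
tcp_rot: [-0.689, -0.157, 0.69, -0.157]
contact_force: [0.6, -0.6, 0.5]
width: 0.085
```

{"fn": "arm_command", "kwargs": {
  "plan": [
    [0, -0.028, -0.024, 0, 0, 0],
    [0, -0.028, -0.024, 0, 0, 0],
    [0, -0.028, -0.024, 0, 0, 0],
    [0, -0.028, -0.024, 0, 0, 0],
    [0, -0.028, -0.024, 0, 0, 0]
  ]
}}

```text
time: 1.35
tool_pos: [0.3806, 0.0407, 0.2607]
tcp_rot: [-0.689, -0.157, 0.689, -0.157]
contact_force: [1.0, -1.4, 0.1]
width: 0.0849
```

{"fn": "arm_command", "kwargs": {
  "plan": [
    [0, -0.028, -0.024, 0, 0, 0],
    [0, -0.028, -0.024, 0, 0, 0],
    [0, -0.028, -0.024, 0, 0, 0],
    [0, -0.028, -0.024, 0, 0, 0],
    [0, -0.028, -0.024, 0, 0, 0]
  ]
}}

```text
time: 1.77
tool_pos: [0.4282, 0.2189, 0.2605]
tcp_rot: [-0.689, -0.157, 0.69, -0.157]
contact_force: [-0.1, -0.6, 0.8]
width: 0.0853
```

{"fn": "arm_command", "kwargs": {
  "plan": [
    [0, -0.028, -0.024, 0, 0, 0],
    [0, -0.028, -0.024, 0, 0, 0],
    [0, -0.028, -0.024, 0, 0, 0],
    [0, -0.028, -0.024, 0, 0, 0],
    [0, -0.028, -0.024, 0, 0, 0]
  ]
}}

```text
time: 2.18
tool_pos: [0.4758, 0.3969, 0.2603]
tcp_rot: [-0.689, -0.157, 0.69, -0.157]
contact_force: [1.0, -0.6, 0.5]
width: 0.0845
```

{"fn": "arm_command", "kwargs": {
  "plan": [
    [0, 0, 0, -0.117, 0, 0],
    [0, 0, 0, -0.117, 0, 0],
    [0, 0, 0, -0.117, 0, 0],
    [0, 0, 0, -0.117, 0, 0],
    [0, 0, 0, -0.117, 0, 0]
  ]
}}

```text
time: 2.6
tool_pos: [0.4757, 0.3951, 0.2602]
tcp_rot: [-0.613, -0.351, 0.614, -0.351]
contact_force: [0.5, -0.1, 0.2]
width: 0.085
```

{"fn": "arm_command", "kwargs": {
  "plan": [
    [0, 0, 0, -0.117, 0, 0],
    [0, 0, 0, -0.117, 0, 0],
    [0, 0, 0, -0.117, 0, 0],
    [0, 0, 0, -0.117, 0, 0],
    [0, 0, 0, -0.117, 0, 0]
  ]
}}

```text
time: 3.02
tool_pos: [0.4758, 0.395, 0.2603]
tcp_rot: [0.486, 0.513, -0.487, 0.513]
contact_force: [0.0, 0.5, 0.3]
width: 0.0852
```

{"fn": "arm_command", "kwargs": {
  "plan": [
    [0, 0, 0, -0.117, 0, 0],
    [0, 0, 0, -0.117, 0, 0],
    [0, 0, 0, -0.117, 0, 0],
    [0, 0, 0, -0.117, 0, 0],
    [0, 0, 0, 0, 0, 0]
  ]
}}

```text
time: 3.43
tool_pos: [0.4757, 0.395, 0.2603]
tcp_rot: [0.355, 0.612, -0.355, 0.611]
contact_force: [0.6, 0.5, -0.4]
width: 0.0849
```

Run:
```python
from h import *
togo(.481,.423,.0395)
p,d,c=cap("wrist"); save(p,"w1.png"); P=cloud(d,c)
r,b=p[...,0].astype(int),p[...,2].astype(int)
m=(b>r+40)&(P[...,2]>.02)&(P[...,2]<.07)&(np.hypot(P[...,0]-.481,P[...,1]-.423)<.05)
from scipy.optimize import least_squares
Q=P[m];print(m.sum())
s=least_squares(lambda c:np.linalg.norm(Q-c,axis=1)-.026,Q.mean(0)-[0,0,.02],loss='soft_l1',f_scale=.002);print(s.x,np.std(s.fun))
togo(*s.x[:2],.0395)
```

```text
t 3.43 tcp [0.4757 0.395  0.2603] F [ 0.6  0.5 -0.4] w 0.0849 tool shift mm [220.8  18.7 -21.7] jaw deg 29.7 x [-0.001 -0.    -1.   ]
1131
[0.48469558 0.42592872 0.03139825] 0.0005660247103188424
t 3.48 tcp [0.4758 0.395  0.2604] F [-0.   0.2  0.2] w 0.0851 tool shift mm [220.9  23.1 -22.6] jaw deg 29.4 x [-0.001 -0.    -1.   ]
```

View pics/w1.png

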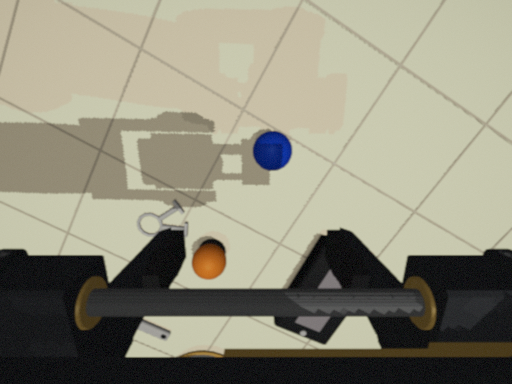

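The wrist view shows the blue ball at (272,151), clear of the orange ball at (209,261). The wrist and top cameras disagree by about 4 mm, so I'll go halfway and look from nearer.

{"fn": "arm_command", "kwargs": {
  "plan": [
    [0.028, 0.007, -0.0074, 0, 0, 0],
    [0.028, 0.007, -0.0074, 0, 0, 0],
    [0.028, 0.007, -0.0074, 0, 0, 0],
    [0.028, 0, 0, 0, 0, 0],
    [0.018, 0, 0, 0, 0, 0]
  ]
}}

```text
time: 3.9
tool_pos: [0.4824, 0.4246, 0.1275]
tcp_rot: [0.356, 0.611, -0.359, 0.61]
contact_force: [-0.6, -0.1, 0.1]
width: 0.085
```

{"fn": "arm_command", "kwargs": {
  "plan": [
    [0, 0, 0, 0, 0, 0],
    [0, 0, 0, 0, 0, 0]
  ]
}}

```text
time: 4.07
tool_pos: [0.4831, 0.4246, 0.1305]
tcp_rot: [0.356, 0.611, -0.357, 0.61]
contact_force: [-0.1, 0.2, 0.8]
width: 0.0851
```

Run:
```python
from h import *
p,d,c=cap("wrist"); save(p,"w2.png"); P=cloud(d,c)
r,b=p[...,0].astype(int),p[...,2].astype(int)
m=(b>r+40)&(P[...,2]>.02)&(P[...,2]<.07)&(np.hypot(P[...,0]-.481,P[...,1]-.423)<.05)
from scipy.optimize import least_squares
Q=P[m];print(m.sum())
s=least_squares(lambda c:np.linalg.norm(Q-c,axis=1)-.026,Q.mean(0)-[0,0,.02],loss='soft_l1',f_scale=.002);print(s.x,np.std(s.fun))
togo(*s.x[:2],.0395); togo(.483,.4245,.0395)
```

```text
2611
[0.48436776 0.42568408 0.03132765] 0.00048305623569392834
t 4.12 tcp [0.4837 0.4249 0.1318] F [-0.3 -0.3  0.8] w 0.0851 tool shift mm [92.3  0.9 -0.3] jaw deg 29.4 x [ 0.001  0.001 -1.   ]
t 4.12 tcp [0.4837 0.4249 0.1318] F [-0.3 -0.3  0.8] w 0.0851 tool shift mm [92.3 -0.9  0. ] jaw deg 29.4 x [ 0.001  0.001 -1.   ]
```

View pics/w2.png

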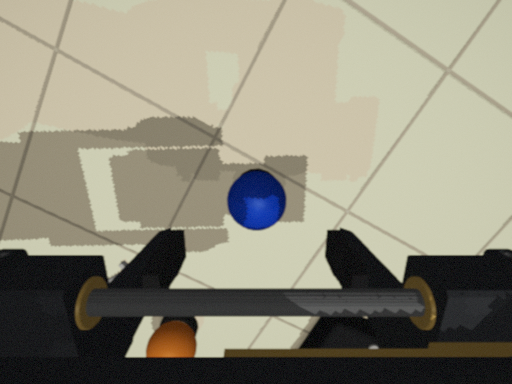

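The ball at (256,199) is midway between the fingers at 182 and 328, so it's centred. Descending straight down.

{"fn": "arm_command", "kwargs": {
  "plan": [
    [0.02, 0, 0, 0, 0, 0],
    [0.02, 0, 0, 0, 0, 0],
    [0.02, 0, 0, 0, 0, 0],
    [0.015, 0, 0, 0, 0, 0],
    [0.01, 0, 0, 0, 0, 0]
  ]
}}

```text
time: 4.53
tool_pos: [0.4837, 0.4248, 0.0461]
tcp_rot: [0.357, 0.61, -0.356, 0.611]
contact_force: [0.2, 0.6, -0.2]
width: 0.0851
```

{"fn": "arm_command", "kwargs": {
  "plan": [
    [0.006, 0, 0, 0, 0, 0],
    [0, 0, 0, 0, 0, 0],
    [0, 0, 0, 0, 0, 0],
    [0, 0, 0, 0, 0, 0]
  ]
}}

```text
time: 4.87
tool_pos: [0.4838, 0.425, 0.041]
tcp_rot: [0.357, 0.61, -0.356, 0.611]
contact_force: [0.3, 0.9, -0.0]
width: 0.0849
```

{"fn": "arm_command", "kwargs": {
  "plan": [
    [0, 0, 0, 0, 0, 0],
    [0, 0, 0, 0, 0, 0],
    [0, 0, 0, 0, 0, 0],
    [0, 0, 0, 0, 0, 0],
    [0, 0, 0, 0, 0, 0]
  ],
  "fingers": 0.056,
  "newtons": 12
}}

```text
time: 5.28
tool_pos: [0.4833, 0.4247, 0.0399]
tcp_rot: [0.356, 0.611, -0.356, 0.611]
contact_force: [0.2, 0.2, -0.5]
width: 0.0561
```

{"fn": "arm_command", "kwargs": {
  "plan": [
    [0, 0, 0, 0, 0, 0],
    [0, 0, 0, 0, 0, 0],
    [0, 0, 0, 0, 0, 0],
    [0, 0, 0, 0, 0, 0],
    [0, 0, 0, 0, 0, 0]
  ],
  "fingers": 0.045,
  "newtons": 12
}}

```text
time: 5.7
tool_pos: [0.4835, 0.4248, 0.0399]
tcp_rot: [0.356, 0.611, -0.356, 0.611]
contact_force: [1.6, 0.9, 0.2]
width: 0.0512
```

{"fn": "arm_command", "kwargs": {
  "plan": [
    [-0.005, 0, 0, 0, 0, 0],
    [-0.01, 0, 0, 0, 0, 0],
    [-0.015, 0, 0, 0, 0, 0],
    [0, 0, 0, 0, 0, 0],
    [0, 0, 0, 0, 0, 0]
  ]
}}

```text
time: 6.12
tool_pos: [0.4834, 0.4248, 0.0706]
tcp_rot: [0.357, 0.611, -0.356, 0.611]
contact_force: [0.5, 0.7, -1.2]
width: 0.0512
```

```bash
python3 -c "
from h import *
togo(.6016,-.0264,.16);p,d,c=cap('wrist');save(p,'w3.png')"
```

```text
t 6.12 tcp [0.4834 0.4248 0.0706] F [ 0.5  0.7 -1.2] w 0.0512 tool shift mm [ -89.6 -119.3  450.9] jaw deg 29.5 x [ 0.001  0.001 -1.   ]
```

View pics/w3.png

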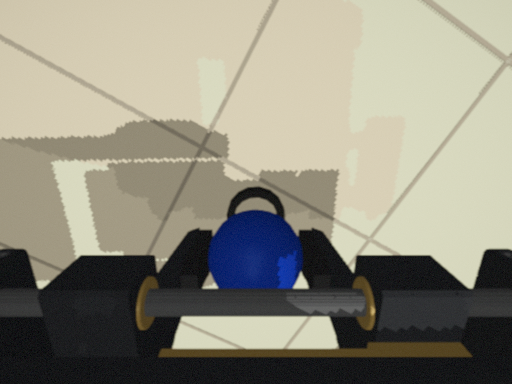

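Ball held at 51 mm width; the view shows it between the fingers at (256,255), and the empty ring below it. Lift, then carry to the pot.

{"fn": "arm_command", "kwargs": {
  "plan": [
    [-0.015, 0, 0, 0, 0, 0],
    [-0.02, 0, 0, 0, 0, 0],
    [-0.02, 0, 0, 0, 0, 0],
    [-0.02, 0, 0, 0, 0, 0],
    [-0.015, 0, 0, 0, 0, 0]
  ]
}}

```text
time: 6.58
tool_pos: [0.4831, 0.4246, 0.1605]
tcp_rot: [0.356, 0.611, -0.356, 0.611]
contact_force: [0.4, 0.8, -1.5]
width: 0.0512
```

{"fn": "arm_command", "kwargs": {
  "plan": [
    [0, -0.004, 0.015, 0, 0, 0],
    [0, -0.007, 0.025, 0, 0, 0],
    [0, -0.007, 0.027, 0, 0, 0],
    [0, -0.007, 0.027, 0, 0, 0],
    [0, -0.007, 0.027, 0, 0, 0]
  ]
}}

```text
time: 7.0
tool_pos: [0.5146, 0.3014, 0.1581]
tcp_rot: [0.355, 0.611, -0.357, 0.61]
contact_force: [0.5, -0.6, -1.2]
width: 0.0513
```

{"fn": "arm_command", "kwargs": {
  "plan": [
    [0, -0.007, 0.027, 0, 0, 0],
    [0, -0.007, 0.027, 0, 0, 0],
    [0, -0.007, 0.027, 0, 0, 0],
    [0, -0.007, 0.027, 0, 0, 0],
    [0, -0.007, 0.027, 0, 0, 0]
  ]
}}

```text
time: 7.42
tool_pos: [0.5505, 0.1666, 0.1583]
tcp_rot: [0.356, 0.612, -0.357, 0.61]
contact_force: [1.0, -0.0, -0.7]
width: 0.0509
```

{"fn": "arm_command", "kwargs": {
  "plan": [
    [0, -0.007, 0.027, 0, 0, 0],
    [0, -0.007, 0.027, 0, 0, 0],
    [0, -0.007, 0.027, 0, 0, 0],
    [0, -0.007, 0.027, 0, 0, 0],
    [0, -0.005, 0.02, 0, 0, 0]
  ]
}}

```text
time: 7.83
tool_pos: [0.5849, 0.0383, 0.1582]
tcp_rot: [0.356, 0.611, -0.357, 0.61]
contact_force: [0.1, -0.3, -1.7]
width: 0.0509
```

{"fn": "arm_command", "kwargs": {
  "plan": [
    [0, -0.003, 0.01, 0, 0, 0],
    [0, 0, 0, 0, 0, 0],
    [0, 0, 0, 0, 0, 0]
  ]
}}

```text
time: 8.08
tool_pos: [0.587, 0.0311, 0.159]
tcp_rot: [0.356, 0.611, -0.357, 0.61]
contact_force: [-0.1, 0.1, -2.0]
width: 0.0509
```

Run:
```python
from h import *
togo(.603,-.025,.16)
p,d,c=cap("wrist"); P=cloud(d,c)
save(p,"w4.png")
m=(d>0)&(P[...,2]>.068)&(P[...,2]<.082)&(np.abs(np.hypot(P[...,0]-.602,P[...,1]+.026)-.0675)<.012)
Q=P[m][:,:2]
A=np.c_[2*Q,np.ones(len(Q))];s=np.linalg.lstsq(A,(Q**2).sum(1),rcond=None)[0];print(len(Q),s[:2],np.sqrt(s[2]+s[0]**2+s[1]**2))
```

```text
t 8.08 tcp [0.587  0.0311 0.159 ] F [-0.1  0.1 -2. ] w 0.0509 tool shift mm [ -1.1 -13.7  56.7] jaw deg 29.5 x [-0.002  0.001 -1.   ]
2046 [ 0.60388416 -0.02300925] 0.0669418593094248
```

View pics/w4.png

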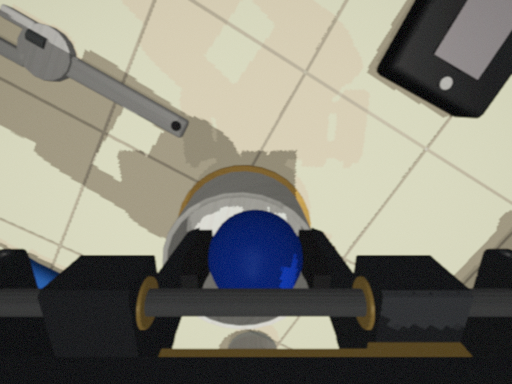

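The wrist view shows the pot around (240,245), with the held ball at (255,255) approaching over it. The rim fit gives a centre of (0.604, -0.023), so I go there and descend slowly.

{"fn": "arm_command", "kwargs": {
  "plan": [
    [0, -0.003, 0.012, 0, 0, 0],
    [0, -0.004, 0.018, 0, 0, 0],
    [0, -0.004, 0.016, 0, 0, 0],
    [0, -0.002, 0.01, 0, 0, 0],
    [0, 0, 0, 0, 0, 0]
  ]
}}

```text
time: 8.55
tool_pos: [0.6045, -0.026, 0.1596]
tcp_rot: [0.357, 0.61, -0.357, 0.611]
contact_force: [0.5, -1.0, -1.8]
width: 0.051
```

{"fn": "arm_command", "kwargs": {
  "plan": [
    [0.01, 0, 0, 0, 0, 0],
    [0.015, 0, 0, 0, 0, 0],
    [0.015, 0, 0, 0, 0, 0],
    [0.015, 0, 0, 0, 0, 0],
    [0.01, 0, 0, 0, 0, 0]
  ]
}}

```text
time: 8.97
tool_pos: [0.603, -0.0231, 0.0927]
tcp_rot: [0.356, 0.612, -0.356, 0.61]
contact_force: [0.2, -0.5, -2.1]
width: 0.0514
```

{"fn": "arm_command", "kwargs": {
  "plan": [
    [0.01, 0, 0, 0, 0, 0],
    [0.01, 0, 0, 0, 0, 0],
    [0.01, 0, 0, 0, 0, 0],
    [0.006, 0, 0, 0, 0, 0],
    [0, 0, 0, 0, 0, 0]
  ]
}}

```text
time: 9.38
tool_pos: [0.6034, -0.0239, 0.0574]
tcp_rot: [0.356, 0.612, -0.356, 0.61]
contact_force: [-0.1, 0.1, -1.8]
width: 0.051
```

{"fn": "arm_command", "kwargs": {
  "plan": [
    [0.004, 0, 0, 0, 0, 0],
    [0.004, 0, 0, 0, 0, 0],
    [0.004, 0, 0, 0, 0, 0],
    [0.002, 0, 0, 0, 0, 0],
    [0, 0, 0, 0, 0, 0]
  ]
}}

```text
time: 9.8
tool_pos: [0.6038, -0.0241, 0.0443]
tcp_rot: [0.356, 0.611, -0.356, 0.611]
contact_force: [0.4, 0.3, -0.7]
width: 0.0513
```

{"fn": "arm_command", "kwargs": {
  "plan": [
    [0.001, 0, 0, 0, 0, 0],
    [0.001, 0, 0, 0, 0, 0],
    [0.0005, 0, 0, 0, 0, 0],
    [0, 0, 0, 0, 0, 0],
    [0, 0, 0, 0, 0, 0]
  ]
}}

```text
time: 10.22
tool_pos: [0.6039, -0.0241, 0.0423]
tcp_rot: [0.356, 0.611, -0.356, 0.611]
contact_force: [-0.3, 0.2, -1.2]
width: 0.0513
```

{"fn": "arm_command", "kwargs": {
  "plan": [
    [0.0005, 0, 0, 0, 0, 0],
    [0.0005, 0, 0, 0, 0, 0],
    [0.0005, 0, 0, 0, 0, 0],
    [0, 0, 0, 0, 0, 0],
    [0, 0, 0, 0, 0, 0]
  ]
}}

```text
time: 10.63
tool_pos: [0.6039, -0.0241, 0.0407]
tcp_rot: [0.356, 0.611, -0.356, 0.611]
contact_force: [0.3, -0.6, -0.5]
width: 0.0508
```

{"fn": "arm_command", "kwargs": {
  "plan": [
    [0.0005, 0, 0, 0, 0, 0],
    [0.0005, 0, 0, 0, 0, 0],
    [0, 0, 0, 0, 0, 0],
    [0, 0, 0, 0, 0, 0],
    [0, 0, 0, 0, 0, 0]
  ]
}}

```text
time: 11.05
tool_pos: [0.6039, -0.0241, 0.0397]
tcp_rot: [0.356, 0.611, -0.356, 0.611]
contact_force: [0.0, -1.0, -1.6]
width: 0.0516
```

{"fn": "arm_command", "kwargs": {
  "plan": [
    [0.0005, 0, 0, 0, 0, 0],
    [0.0003, 0, 0, 0, 0, 0],
    [0, 0, 0, 0, 0, 0],
    [0, 0, 0, 0, 0, 0],
    [0, 0, 0, 0, 0, 0]
  ]
}}

```text
time: 11.47
tool_pos: [0.6041, -0.0242, 0.0394]
tcp_rot: [0.356, 0.611, -0.356, 0.611]
contact_force: [-2.3, -1.3, 5.8]
width: 0.0514
```

The ball touched the floor (vertical force rose to about +6 N). Opening just enough to release.

{"fn": "arm_command", "kwargs": {
  "plan": [
    [-0.0004, 0, 0, 0, 0, 0],
    [0, 0, 0, 0, 0, 0],
    [0, 0, 0, 0, 0, 0]
  ],
  "fingers": 0.054
}}

```text
time: 11.72
tool_pos: [0.6038, -0.024, 0.0391]
tcp_rot: [0.356, 0.611, -0.356, 0.611]
contact_force: [0.2, 0.7, 0.0]
width: 0.0541
```

{"fn": "arm_command", "kwargs": {
  "plan": [
    [0, 0, 0, 0, 0, 0],
    [0, 0, 0, 0, 0, 0],
    [0, 0, 0, 0, 0, 0],
    [0, 0, 0, 0, 0, 0],
    [0, 0, 0, 0, 0, 0]
  ],
  "fingers": 0.066
}}

```text
time: 12.13
tool_pos: [0.6039, -0.0241, 0.0393]
tcp_rot: [0.356, 0.611, -0.356, 0.611]
contact_force: [0.5, 0.7, -0.1]
width: 0.0658
```

{"fn": "arm_command", "kwargs": {
  "plan": [
    [-0.005, 0, 0, 0, 0, 0],
    [-0.01, 0, 0, 0, 0, 0],
    [-0.015, 0, 0, 0, 0, 0],
    [-0.02, 0, 0, 0, 0, 0],
    [-0.02, 0, 0, 0, 0, 0]
  ]
}}

```text
time: 12.55
tool_pos: [0.6039, -0.0241, 0.1109]
tcp_rot: [0.356, 0.611, -0.356, 0.611]
contact_force: [-0.1, 0.3, 0.5]
width: 0.0662
```

{"fn": "arm_command", "kwargs": {
  "plan": [
    [-0.02, 0, 0, 0, 0, 0],
    [-0.02, 0, 0, 0, 0, 0],
    [-0.015, 0, 0, 0, 0, 0],
    [-0.005, 0, 0, 0, 0, 0],
    [0, 0, 0, 0, 0, 0]
  ],
  "fingers": 0
}}

```text
time: 12.97
tool_pos: [0.6043, -0.0242, 0.1712]
tcp_rot: [0.356, 0.61, -0.356, 0.612]
contact_force: [0.7, -0.8, -1.1]
width: 0.0348
```

Run:
```python
from h import *
togo(.529,-.272,.17)
p,d,c=cap("wrist");save(p,"w5.png")
```

```text
t 12.97 tcp [ 0.6043 -0.0242  0.1712] F [ 0.7 -0.8 -1.1] w 0.0348 tool shift mm [   1.1 -187.6  178.6] jaw deg 29.5 x [ 0.003 -0.001 -1.   ]
```

View pics/w5.png

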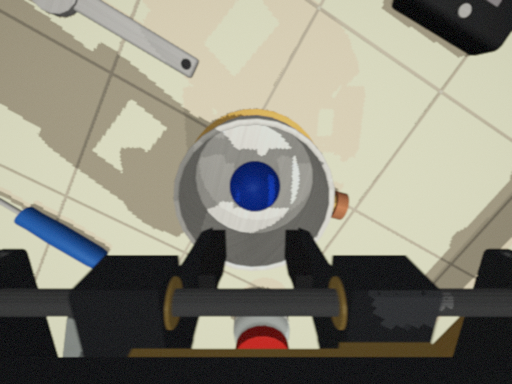

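The view shows the blue ball resting in the pot at (254,187), inside the rim (circle around (254,190)). Now to the paddle with closed fingers.

{"fn": "arm_command", "kwargs": {
  "plan": [
    [0, -0.012, 0.011, 0, 0, 0],
    [0, -0.022, 0.021, 0, 0, 0],
    [0, -0.026, 0.025, 0, 0, 0],
    [0, -0.026, 0.025, 0, 0, 0],
    [0, -0.026, 0.025, 0, 0, 0]
  ],
  "fingers": 0,
  "newtons": 20
}}

```text
time: 13.43
tool_pos: [0.5581, -0.1734, 0.1681]
tcp_rot: [0.356, 0.612, -0.356, 0.61]
contact_force: [0.1, -0.2, 0.2]
width: 0.0005
```

{"fn": "arm_command", "kwargs": {
  "plan": [
    [0, -0.026, 0.025, 0, 0, 0],
    [0, -0.026, 0.025, 0, 0, 0],
    [0, -0.015, 0.015, 0, 0, 0],
    [0, -0.008, 0.008, 0, 0, 0],
    [0, 0, 0, 0, 0, 0]
  ]
}}

```text
time: 13.85
tool_pos: [0.529, -0.2744, 0.1683]
tcp_rot: [0.357, 0.611, -0.357, 0.61]
contact_force: [0.6, 0.3, -0.2]
width: 0.0006
```

{"fn": "arm_command", "kwargs": {
  "plan": [
    [0, 0, 0, 0.095, 0, 0],
    [0, 0, 0, 0.095, 0, 0],
    [0, 0, 0, 0.095, 0, 0],
    [0, 0, 0, 0, 0, 0],
    [0, 0, 0, 0, 0, 0]
  ]
}}

```text
time: 14.27
tool_pos: [0.5302, -0.2714, 0.169]
tcp_rot: [0.438, 0.555, -0.438, 0.555]
contact_force: [0.3, 0.2, 0.6]
width: 0.0003
```

Run:
```python
from h import *
togo(.530,-.267,.13)
p,d,c=cap("wrist");P=cloud(d,c);save(p,"w6.png")
m=(d>0)&(P[...,2]>.088)&(P[...,2]<.115)&(p.sum(-1)<150)&(np.hypot(P[...,0]-.53,P[...,1]+.27)<.045)
Q=P[m];print(len(Q),cv2.minAreaRect(Q[:,:2].astype(np.float32)),Q[:,2].min(),Q[:,2].max())
```

```text
t 14.27 tcp [ 0.5302 -0.2714  0.169 ] F [0.3 0.2 0.6] w 0.0003 tool shift mm [39.   0.9 -4.3] jaw deg 13.4 x [-0.001  0.001 -1.   ]
2601 ((0.5296188592910767, -0.26869824528694153), (0.04336848482489586, 0.04513365775346756), 13.369972229003906) 0.09581452014728437 0.10836033592620214
```

View pics/w6.png

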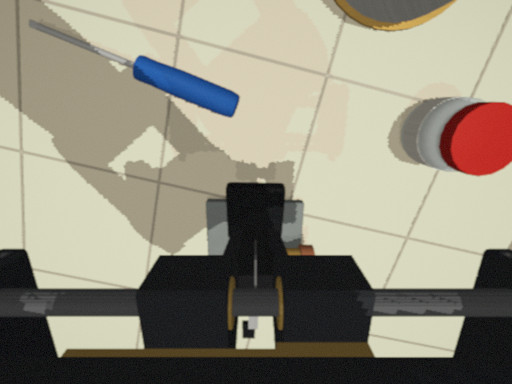

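The view shows the paddle at about (255,210), straight under the fingers and aligned with them. I'll lower to just above it.

{"fn": "arm_command", "kwargs": {
  "plan": [
    [0.008, 0, -0.002, 0, 0, 0],
    [0.012, 0.001, -0.002, 0, 0, 0],
    [0.01, 0, 0, 0, 0, 0],
    [0.005, 0, 0, 0, 0, 0],
    [0, 0, 0, 0, 0, 0]
  ]
}}

```text
time: 14.73
tool_pos: [0.5295, -0.2683, 0.1328]
tcp_rot: [0.439, 0.555, -0.439, 0.553]
contact_force: [-0.8, 0.6, -1.0]
width: 0.0005
```

{"fn": "arm_command", "kwargs": {
  "plan": [
    [0.003, 0, 0, 0, 0, 0],
    [0.003, 0, 0, 0, 0, 0],
    [0.003, 0, 0, 0, 0, 0],
    [0, 0, 0, 0, 0, 0],
    [0, 0, 0, 0, 0, 0]
  ]
}}

```text
time: 15.15
tool_pos: [0.53, -0.2689, 0.1256]
tcp_rot: [0.439, 0.554, -0.439, 0.554]
contact_force: [0.8, 0.7, 2.2]
width: 0.0005
```

{"fn": "arm_command", "kwargs": {
  "plan": [
    [0.003, 0, 0, 0, 0, 0],
    [0.003, 0, 0, 0, 0, 0],
    [0.002, 0, 0, 0, 0, 0],
    [0, 0, 0, 0, 0, 0],
    [0, 0, 0, 0, 0, 0]
  ]
}}

```text
time: 15.57
tool_pos: [0.5299, -0.2686, 0.1173]
tcp_rot: [0.439, 0.554, -0.439, 0.554]
contact_force: [0.0, 2.4, 3.0]
width: 0.0003
```

Contact as expected. Continuing gently toward TCP z ≈ 0.103.

{"fn": "arm_command", "kwargs": {
  "plan": [
    [0.002, 0, 0, 0, 0, 0],
    [0.002, 0, 0, 0, 0, 0],
    [0.002, 0, 0, 0, 0, 0],
    [0, 0, 0, 0, 0, 0],
    [0, 0, 0, 0, 0, 0]
  ]
}}

```text
time: 15.98
tool_pos: [0.5299, -0.2686, 0.1113]
tcp_rot: [0.439, 0.554, -0.439, 0.554]
contact_force: [-0.7, 3.3, 4.4]
width: 0.0001
```

{"fn": "arm_command", "kwargs": {
  "plan": [
    [0.002, 0, 0, 0, 0, 0],
    [0.002, 0, 0, 0, 0, 0],
    [0.002, 0, 0, 0, 0, 0],
    [0, 0, 0, 0, 0, 0],
    [0, 0, 0, 0, 0, 0]
  ]
}}

```text
time: 16.4
tool_pos: [0.5298, -0.2684, 0.1054]
tcp_rot: [0.439, 0.554, -0.439, 0.554]
contact_force: [-0.4, 4.5, 5.9]
width: 0.0007
```

Run:
```python
from h import *
togo(.530,-.267,.103)
p,d,c=cap("scene");P=cloud(d,c);np.savez("s1.npz",p=p,P=P)
a=np.load("scene0.npz")["p"]
big=lambda q:cv2.resize(q[120:185,130:225],None,fx=8,fy=8,interpolation=cv2.INTER_CUBIC)[:,:,::-1]
cv2.imwrite("pics/s1.png",cv2.resize(p[120:185,130:225,::-1],None,fx=8,fy=8,interpolation=cv2.INTER_CUBIC))
```

```text
t 16.4 tcp [ 0.5298 -0.2684  0.1054] F [-0.4  4.5  5.9] w 0.0007 tool shift mm [ 2.4  0.5 -1.3] jaw deg 13.2 x [-0.     0.001 -1.   ]
```

View pics/s1.png

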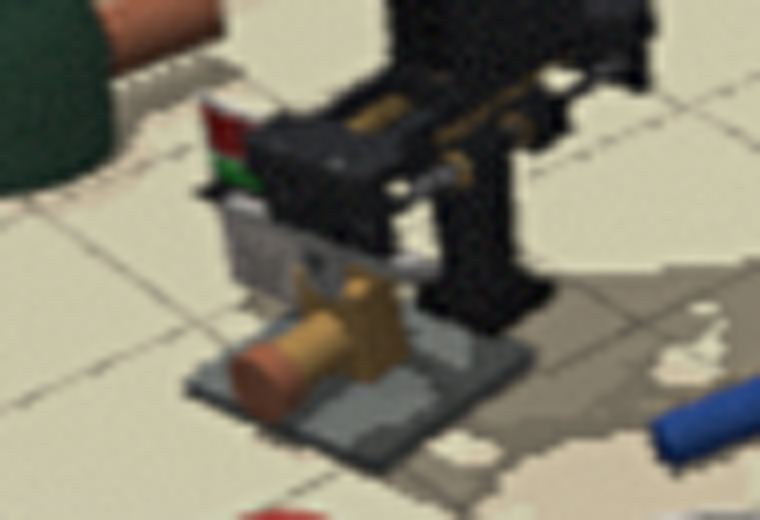

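The scene crop shows the black pointer at (210,190), entering the lower edge of the green band (at 160–190, red above). About 2.5 mm remains to level.

{"fn": "arm_command", "kwargs": {
  "plan": [
    [0.001, 0, 0, 0, 0, 0],
    [0.001, 0, 0, 0, 0, 0],
    [0.0005, 0, 0, 0, 0, 0],
    [0, 0, 0, 0, 0, 0],
    [0, 0, 0, 0, 0, 0]
  ]
}}

```text
time: 16.87
tool_pos: [0.5298, -0.2683, 0.1031]
tcp_rot: [0.439, 0.554, -0.439, 0.554]
contact_force: [-1.5, 5.7, 7.6]
width: 0.0003
```

Run:
```python
from h import *
togo(.530,-.267,.103)
p,d,c=cap("scene");P=cloud(d,c)
E=np.array(c["extrinsics"]);f=192/np.tan(np.radians(c["vertical_fov"])/2)
def px(w):
    q=E[:3,:3].T@(np.array(w)-E[:3,3]);return (q[:2]/q[2]*f+[c["cx"],c["cy"]])
cv2.imwrite("pics/s2.png",cv2.resize(p[120:170,140:200,::-1],None,fx=12,fy=12,interpolation=cv2.INTER_CUBIC))
T,_,_=cap("top"); save(T,"top2.png")
# arm-lever profile: height of lever points along valve y
piv=np.array([.530,-.2685])-.085*np.array([-.228,.974]);ey=np.array([-.228,.974]);ex=np.array([.974,.228])
L=(P[...,:2]-piv)@ey;X=(P[...,:2]-piv)@ex
g=p.astype(int)
m=(d>0)&(abs(X)<.02)&(L<.06)&(L>-.11)&(P[...,2]>.05)&(P[...,2]<.115)
for a in np.arange(-.11,.06,.01):
    k=m&(L>=a)&(L<a+.01); 
    if k.sum(): print(round(a,2),k.sum(),np.percentile(P[k][:,2],[5,50,95]).round(3),np.median(X[k]).round(3))
```

```text
t 16.87 tcp [ 0.5298 -0.2683  0.1031] F [-1.5  5.7  7.6] w 0.0003 tool shift mm [ 0.1  0.5 -1.2] jaw deg 13.2 x [-0.     0.001 -1.   ]
-0.09 5 [0.076 0.08  0.093] -0.014
-0.08 11 [0.076 0.079 0.111] -0.01
-0.07 9 [0.072 0.078 0.08 ] -0.007
-0.06 7 [0.075 0.079 0.08 ] -0.002
-0.05 2 [0.076 0.076 0.077] 0.001
-0.04 2 [0.073 0.076 0.08 ] 0.003
-0.02 3 [0.056 0.057 0.06 ] 0.012
-0.01 15 [0.052 0.064 0.082] 0.012
-0.0 18 [0.057 0.07  0.082] 0.012
0.01 24 [0.052 0.064 0.079] 0.009
0.02 19 [0.051 0.058 0.074] 0.002
0.03 5 [0.071 0.077 0.079] 0.002
0.04 9 [0.072 0.078 0.081] 0.0
0.05 7 [0.077 0.079 0.081] 0.002
```

View pics/s2.png

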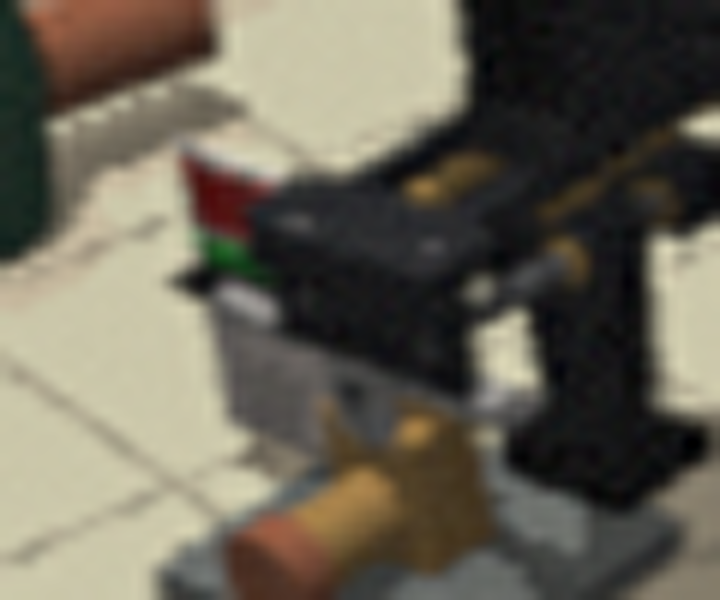

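The pointer (now about (195,282) in the crop) has moved up to the green band. It appears low because the camera looks down past the plate, which stands behind the pointer. The depth profile has both arms of the lever at about 79 mm, so it is level, and the push is 7.6 N against the expected 7 N. I'll hold briefly, confirm it's steady, and hand in.

{"fn": "arm_command", "kwargs": {
  "plan": [
    [0, 0, 0, 0, 0, 0],
    [0, 0, 0, 0, 0, 0],
    [0, 0, 0, 0, 0, 0],
    [0, 0, 0, 0, 0, 0],
    [0, 0, 0, 0, 0, 0]
  ]
}}

```text
time: 17.38
tool_pos: [0.5298, -0.2683, 0.1031]
tcp_rot: [0.439, 0.554, -0.439, 0.554]
contact_force: [-1.7, 5.5, 6.3]
width: 0.0003
```

Run:
```python
from h import *
togo(.530,-.267,.103)
s=read_state()
if abs(s["tool_pos"][2]-.103)<.002 and 4<s["contact_force"][2]<10: arm.finish_job(); print("done")
```

```text
t 17.38 tcp [ 0.5298 -0.2683  0.1031] F [-1.7  5.5  6.3] w 0.0003 tool shift mm [ 0.1  0.5 -1.2] jaw deg 13.2 x [-0.     0.001 -1.   ]
the job is handed in; nothing more can be done
done
```

I lowered the blue ball into the pot and released it once it touched the floor, with about 7 N of contact. I then pressed the paddle down in small steps to level and handed the job in at 17.4 s, still holding it.

**Ball:** a wrist picture taken after release shows it lying on the pot floor.

**Lever:** the fingertips ended 81 mm above the tiles, which is the level height. Depth puts both arms of the lever at about 79 mm, and the push was steady at 6–7.6 N against the expected 7 N.

**Less certain:**
- In the scene picture the pointer looks slightly below the middle of the green band. I put this down to the camera looking down past the plate behind it, and relied on the height and depth instead.
- A sideways friction load of about 5.5 N stayed on the fingers.
- The wrist and top cameras disagreed by about 3–4 mm on positions, and I went mainly by the wrist camera.

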